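# Reset the plate stop on the drying rack

## Task

The plate stop on the drying rack must be reset for today's dishes: swing its clamp lever open so that it points across the rail, slide the stop along the rail until its black pointer stands on the blue mark (not the green one), then swing the lever fully back in line with the rail so that the stop is locked there. Leave the crockery and the other loose things around the rack where they are.

Things in the scene. Friction and masses are not known exactly. Their poses are not given: they have to be found in the camera images.
- rack: fixed aluminium drying rack on the ledge, about 270 x 460 mm. Origin: centre of its underside, z up; its y runs along the rail, its -x side faces the robot. Apart from the lever, the grip tab, saucers and spoons, nothing of it rises above 120 mm
- rail_mid (a point): middle of the rail's top face, 105 mm above the ledge, at rack x = -100 mm, y = 0. The rail is a 20 x 20 mm bar along rack y, from y = -230 to +230 mm. In front of it, at rack x = -155 to -125 mm, a flat white scale strip (top at 100 mm) carries the coloured marks
- caddy (a point): top centre of the spoon caddy on the rack's -y side, 130 mm above the ledge, 90 x 60 mm; its spoons reach about 210 mm up
- saucers (a point): top of the middle one of three saucers (116 mm) standing on edge at the rack's +y end (rack y = 175 to 220 mm, x = -15 to 105 mm), 156 mm above the ledge
- stop_deck (a point): middle of the flat top of the stop's grey carriage block (44 mm in rack x, 110 mm in rack y), 120 mm above the ledge, straight above the rail. A low wire fence on it (top at 102 mm) reaches 185 mm back over the rack
- stop (a joint): position of the plate stop along the rail (m), growing towards rack +y, 0 with the pointer at rack y = 0, range -0.15 to 0.15. It slides with about 4 N when unlocked and is held fast when locked
- lever (a joint): angle of the clamp lever (rad): 0 = locked, in line with the rail, pointing to rack +y; it swings clockwise seen from above, so at 1.5 (end stop) it points to rack +x, across the rail and over the rack. The clamp is free above about 0.85. It stays where it is left; about 2 to 3 N at the knob turns it
- knob_top (a point): centre of the top of the lever's red upright round knob: 20 mm diameter, its top 168 mm and its bottom 130 mm above the ledge, centre 80 mm from the pivot. The yellow lever arm below (12 mm wide, 131 to 139 mm above the ledge) joins it to the pivot
- lever_pivot (a point): point on the lever's vertical axis at the top of the round dark hub (32 mm diameter), 140 mm above the ledge; on the carriage, over the middle of the rail, 20 mm to rack +y of the pointer
- tab_top (a point): centre of the top of the black grip tab fixed on the carriage, for sliding it: 16 mm thick (rack x), 32 mm long (rack y), 36 mm tall, standing from 120 to 156 mm above the ledge over the middle of the rail, 35 mm to rack -y of the pointer
- pointer_tip (a point): tip of the carriage's black pointer, a 4 mm wide finger that juts from the carriage towards the robot over the inner 12 mm of the white strip, 105 mm above the ledge
- mark_blue: the blue mark, the goal: a painted band on the white scale strip, 12 mm wide along the rail (y), 30 mm in x, 1.5 mm thick, origin at its centre; y axis along the rail as the rack's. It may be on either side of the stop
- mark_green: the green mark, of the same size, not to be used; on the other side of the stop
- rice_bowl: white ceramic rice bowl, 114 mm across the rim, 60 mm tall, loose on the ledge. Origin: centre of its underside. To be left alone
- orange_lid: orange silicone lid lying flat, 124 mm across, 10 mm thick, with a small knob (top at 26 mm), loose. Origin: centre of its underside. To be left alone
- spice_jar: amber spice jar with a red twist cap, 46 mm across, 100 mm tall, loose. Origin: centre of its underside. To be left alone
- mug: blue ceramic mug, 76 mm across, 85 mm tall, handle on its +y side, loose. Origin: centre of its underside. To be left alone
- tumbler: green glass tumbler, 68 mm across, 90 mm tall, loose. Origin: centre of its underside. To be left alone
- spoon: steel spoon, 170 mm long, lying on the ledge beside the rack, loose. Origin: centre of its underside. To be left alone

How it is judged:
On the way, in this order (a step that is already met when the one before it is completed fails the run):
1. the clamp lever is swung open (angle above 0.95 rad) (value of joint lever above 0.95 rad), for 0.1 s.
2. with the lever open, the pointer stands on the blue mark (its tip within 6 mm of the band's middle along the rail) (y of pointer_tip in the frame of mark_blue between -0.006 and 0.006 m and value of joint lever above 0.85 rad), for 0.2 s.
At the end, for the whole second after the job is handed in: The pointer's tip is within 6 mm of the middle of the blue band along the rail, the lever is back in line with the rail (angle below 0.12 rad), and lever and stop are at rest (y of pointer_tip in the frame of mark_blue between -0.006 and 0.006 m and value of joint lever below 0.12 rad and velocity of joint stop between -0.05 and 0.05 m/s and velocity of joint lever between -0.05 and 0.05 rad/s); the robot touches nothing.
It fails at once if a loose thing around the rack is pushed more than 25 mm from its place or tipped over (distance of any of rice_bowl, orange_lid, spice_jar, mug, tumbler, spoon from where it was at the start of the episode above 0.025 m or angle between any of rice_bowl, orange_lid, spice_jar, mug, tumbler's own z axis and vertical above 0.5 rad).
It also fails if it takes over 61 s, if anything falls off the work surface, if the arm or the gripper's body presses on something with over 40 N, if the wrist force passes 120 N, or if a joint passes its speed limit or range.

## Robot

A 6-joint arm with a two-finger parallel gripper is mounted at the origin on the work surface. World frame = base frame: x ahead of the robot, y to its left, z up, the work surface at z = 0. Lengths are in m, angles in rad, forces in N, time in s.
With the tool pointing down it reaches from about 0.3 to 0.85 m from the base axis. Payload 5.4 kg.
Tool frame: the origin (TCP) lies midway between the tips of the shut fingers; the grasp point (between the pads) lies 19 mm behind it; z points along the fingers, y is the line along which they close (so a half turn about z gives the same grasp; the last joint's range is limited). The gripper opens to 85 mm and grips with 20 to 120 N. Pads are 22 mm wide; open, the fingers measure 114 mm over their backs; the gripper's body (76 mm by 85 mm) begins 54 mm behind the grasp point. The pads swing forward as they close: fully open they stand 13 mm farther back than shut.
Start: joints at [-1.397, 0.158, 1.597, -0, 1.386, -0.21], TCP at [0.215, -0.533, 0.231] pointing down, gripper open.
Joint ranges: [-2.91, 2.91], [-0.94, 2.29], [0.18, 2.7], [-1.29, 4.43], [0.17, 2.64], [-3, 3]. Speed limits (rad/s): [2.57, 2.57, 3.14, 3.14, 3.14, 3.14].

## Interface

Orientations are given as a 3x3 rotation matrix whose columns are the frame's x, y, z axes.
In Python, from plant import * gives the robot as it stands.
- The arm moves only by the tool arm_command, never from a script. Its argument "series" is a list that holds one entry, the list of rows, each a list of 7 numbers: the opening, from 0 (shut) to 1 (fully open), then the shift along the world's x, y, z in m, then the turn, a rotation vector about the world's x, y, z in rad. In form: [[[hand, tx, ty, tz, rx, ry, rz], ...]]. A call has 1 to 12 rows; each row shifts and turns the commanded pose from where the row before left it; what a row does not reach is not made up. A row lasts 1/10 s, in which the tool goes at most 50 mm and 8.59 degrees, less where a joint would pass 70% of its speed; a pose out of reach is approached as far as the arm can. A call with a gripper value outside its range is refused whole. The fingers move at their own pace and stop on an object; the grip force is fixed at half the most. Time passes only in rows, so rows that do not move let the fingers close. It gives the time, the measured TCP pose, the force, the opening and the grip force at its end, in the units of the state.
- read_state(): the state, without advancing time (a new reading comes with each control period).
- camera(name): name is "side" or "top"; returns the picture (480x640x3 uint8, red, green, blue); there is no depth.
- get_calibration(name): a dict with "K" (3x3 intrinsics, pixels), "k1" (the pictures are not rectified: a ray, as slopes to the right and down, at radius r is drawn at 1 + k1 r^2 times it, then the intrinsics apply), "R" (3x3) and "t" (3): a world point X has camera coordinates R X + t. Camera axes: x right, y down, z forward; pixel columns grow to the right and rows downward; lengths in m; the calibration is good to about 2 mm. A picture is of the moment at which its call begins. get_calibration takes no time and is no camera call.
- job_done(): hands the job in; it is judged then, once.
The state is a dict: "time": time; "joint_positions": joint angles; "dq": joint speeds; "tau": joint torques, N m; "tcp_pos": TCP position; "tool_rot": TCP orientation; "contact_force": force on the tool from outside, world axes, zero at the start; "torque": the same for the moment, N m; "width": finger opening in m; "grasp_force": force on a finger pad.
Only numpy, scipy, OpenCV 4.12 (cv2) and the standard library are available. Lean on these libraries where they do the work, as an engineer would, in place of code of your own. Each camera call takes 0.05 s, during which the arm holds its last target. There are 200 camera calls.

## Working session

There is one attempt and no reset: what is moved stays moved. The work goes in short steps, Python scripts to look and compute and a tool call to move; the robot and the scene stay as the last step left them, time stands still between calls to the robot, and variables do not carry over. Pictures are saved under pics/ and viewed, at most 10 in all, crops included, and the job is handed in when it is done.

Besides the shell and the picture viewer there is one more tool, called by a JSON object that holds its "fn" and its "kwargs", one argument or row to a line. arm_command: Moves the arm, as the interface text tells. Its arguments: {"type":"object","properties":{"series":{"type":"array"}},"required":["series"]}

```bash
mkdir -p pics
cat > h.py <<'E'
from plant import *
import numpy as np, cv2
def ray(name,u,v):
    c=get_calibration(name);K=np.array(c["K"]);R=np.array(c["R"]);t=np.array(c["t"])
    d=np.linalg.solve(K,[u,v,1.]);x=d[:2].copy()
    for _ in range(30): x=d[:2]/(1+c["k1"]*(x@x))
    return -R.T@t, R.T@np.array([x[0],x[1],1.])
def onz(name,u,v,z):
    o,d=ray(name,u,v);return o+d*(z-o[2])/d[2]
def snap(name,fn):
    im=camera(name);cv2.imwrite(fn,im[:,:,::-1]);return im
E
python3 - <<'E'
from h import *
for n in("side","top"):
    snap(n,f"pics/{n}0.png");c=get_calibration(n);print(n,-np.array(c["R"]).T@np.array(c["t"]),c["k1"],np.array(c["R"]).round(2).tolist())
s=read_state();print(s["time"],s["tcp_pos"],s["tool_rot"],s["width"])
E
```

```text
side [0.09502388 0.77869109 0.69596757] -0.06689331564276918 [[-0.84, -0.54, 0.02], [-0.3, 0.44, -0.85], [0.44, -0.72, -0.53]]
top [0.3599551  0.02450729 1.21462936] 0.03912783486742582 [[0.01, -1.0, 0.02], [-0.98, -0.01, -0.18], [0.18, -0.02, -0.98]]
0.1 [ 0.21518754 -0.53260611  0.23038493] [[ 9.27237651e-01  3.74473282e-01 -3.15783596e-04]
 [ 3.74473229e-01 -9.27236021e-01  1.77832743e-03]
 [ 3.73130184e-04 -1.76718465e-03 -9.99998369e-01]] 0.08531446097436243
```

View pics/top0.png

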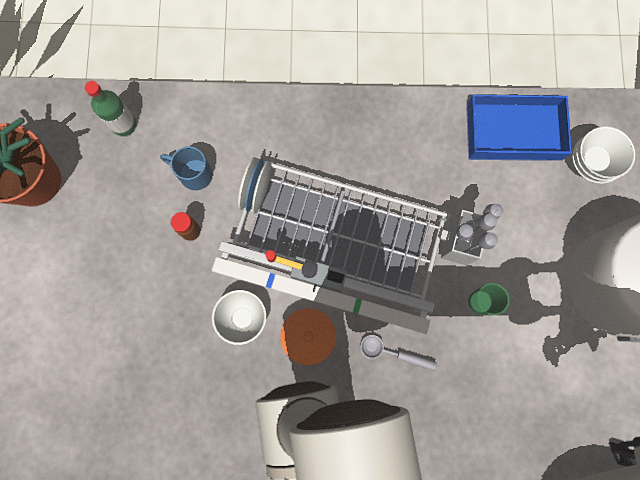

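View pics/side0.png

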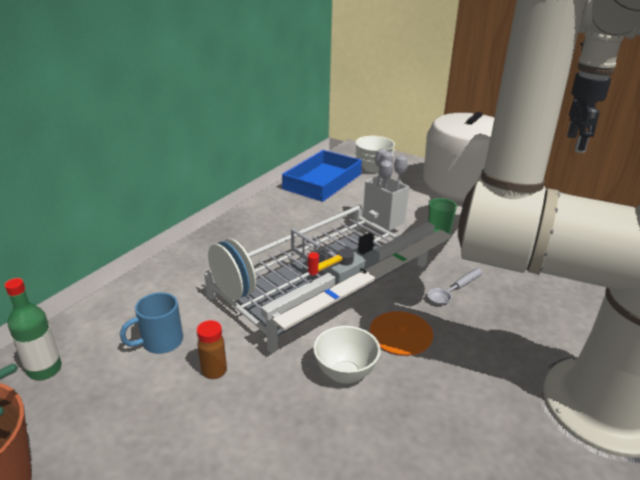

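The top view shows the rail running from about (222,250) to (430,320). The red knob is at (270,256), the hub at (310,270), the tab at (336,278), the blue mark at (270,281) and the green mark at (358,306). In the side view the knob is at (313,263), the tab at (366,242) and the blue mark at (332,293). Next I'll measure these.

Run:
```python
from h import *
def blobs(im,lo,hi,box):
    h=cv2.cvtColor(im,cv2.COLOR_RGB2HSV);m=cv2.inRange(h,np.array(lo),np.array(hi))
    x0,y0,x1,y1=box;k=np.zeros_like(m);k[y0:y1,x0:x1]=m[y0:y1,x0:x1]
    ys,xs=np.nonzero(k);return (xs.mean(),ys.mean(),len(xs),xs.min(),xs.max(),ys.min(),ys.max())
T=cv2.imread("pics/top0.png")[:,:,::-1].copy();S=cv2.imread("pics/side0.png")[:,:,::-1].copy()
for nm,lo,hi,bt,bs,z in [("blue",(105,130,60),(130,255,255),(255,265,285,295),(318,283,345,303),.1015),
 ("green",(45,90,20),(95,255,255),(345,295,370,318),(390,250,410,265),.1015),
 ("knob",(0,180,100),(6,255,255),(258,245,282,268),(300,248,325,280),.168),
 ("yellow",(18,150,100),(32,255,255),(270,250,310,280),(310,250,350,275),.139),
 ("tabblack",(0,0,0),(179,255,45),(325,265,350,292),(352,228,378,256),.156)]:
    a=blobs(T,lo,hi,bt);b=blobs(S,lo,hi,bs)
    print(nm,np.round(a,1),np.round(b,1),onz("top",*a[:2],z).round(4),onz("side",*b[:2],z).round(4))
c=np.vstack([cv2.resize(T[220:340,205:445],(800,400),interpolation=3),])
cv2.imwrite("pics/topc.png",c[:,:,::-1])
cv2.imwrite("pics/sidec.png",cv2.resize(S[210:350,240:450],(800,533),interpolation=2)[:,:,::-1])
```

```text
blue [269.9 280.2  67.  266.  274.  273.  287. ] [331.2 293.5  48.  325.  337.  289.  298. ] [0.487  0.1098 0.1015] [0.4854 0.1136 0.1015]
green [356.8 305.4  68.  353.  360.  299.  312. ] [399.4 256.7  35.  394.  405.  254.  260. ] [ 0.4373 -0.0694  0.1015] [ 0.4348 -0.0648  0.1015]
knob [269.1 255.   27.  266.  274.  250.  261. ] [313.  262.7 178.  309.  318.  253.  274. ] [0.5288 0.1077 0.168 ] [0.5138 0.1313 0.168 ]
yellow [289.3 262.8 120.  275.  302.  256.  269. ] [329.2 262.  176.  318.  342.  255.  270. ] [0.5183 0.0693 0.139 ] [0.5134 0.0772 0.139 ]
tabblack [335.2 276.6 137.  327.  343.  271.  282. ] [365.4 243.4 237.  358.  372.  233.  253. ] [ 0.4895 -0.0224  0.156 ] [0.4768 0.0078 0.156 ]
```

View pics/topc.png

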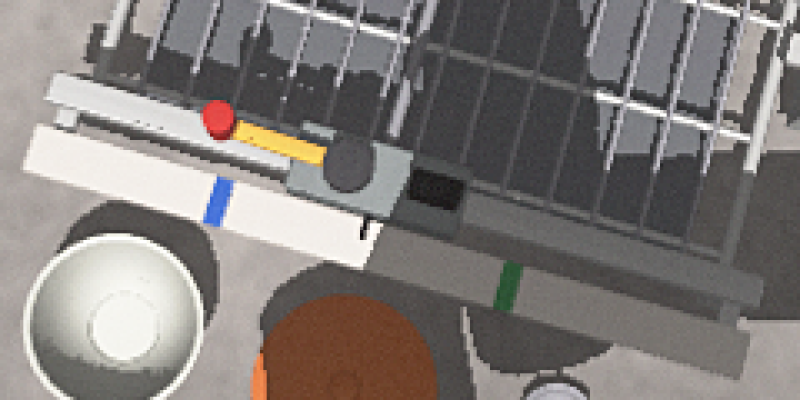

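View pics/sidec.png

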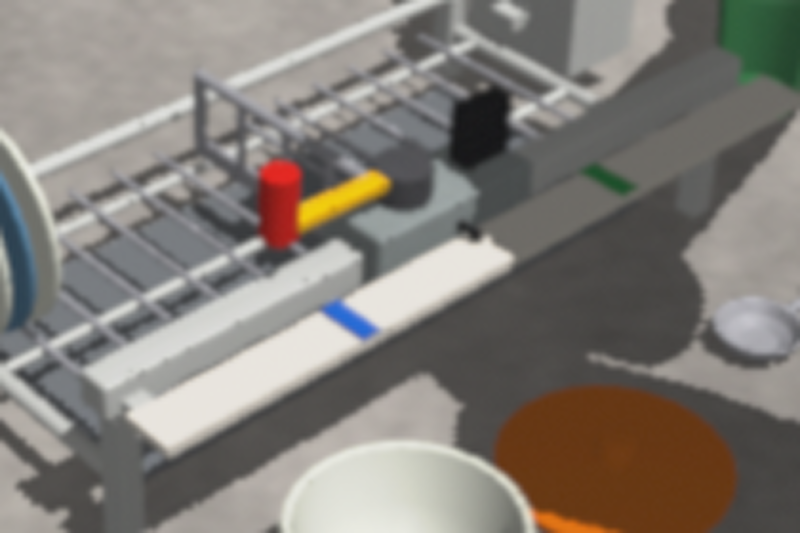

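The crops show the pointer tip at top crop (364,235) and side crop (465,233). The hub top is at top crop (349,163) and side crop (410,160). The blue mark is on the +y side of the stop. I'll put all of these into the rack frame and cross-check them.

Run:
```python
from h import *
tc=lambda x,y:(205+x*.3-.35,220+y*.3-.35)
sc=lambda x,y:(240+x*.2625-.37,210+y*.2627-.37)
b=np.array([.4862,.1117]);g=np.array([.4361,-.0671]);uy=(b-g)/np.linalg.norm(b-g);ux=np.array([uy[1],-uy[0]])
print("uy",uy,np.linalg.norm(b-g))
mid=b+ux*.04  # rack x -140 -> -100 : rail line
for n,t,s,z in [("pointer",tc(363,236),sc(462,230),.106),("hub",tc(349,163),sc(411,158),.14),("knobtop",tc(219,116),sc(280,169),.168),("tabtop",tc(437,187),sc(485,100),.156)]:
    P=onz("top",*t,z);Q=onz("side",*s,z)
    r=lambda p:np.round([(p[:2]-b)@ux-.14,(p[:2]-b)@uy],4)
    print(n,P.round(4),Q.round(4),r(P),r(Q))
```

```text
uy [0.2698097  0.96291366] 0.18568642922949433
pointer [0.4665 0.0197 0.106 ] [0.4736 0.025  0.106 ] [-0.1342 -0.0939] [-0.1288 -0.0869]
hub [0.5069 0.0289 0.14  ] [0.5031 0.0281 0.14  ] [-0.0977 -0.0742] [-0.1012 -0.076 ]
knobtop [0.5299 0.1053 0.168 ] [0.5285 0.1085 0.168 ] [-0.0962  0.0057] [-0.0983  0.0083]
tabtop [ 0.4911 -0.0234  0.156 ] [ 0.4873 -0.0179  0.156 ] [-0.0988 -0.1287] [-0.104  -0.1245]
```

The geometry is consistent. The rail bearing is uy=(0.270,0.963), the pivot is near (0.505,0.0285), and the knob is near (0.528,0.106). The stop must move about +94 mm. Now I'll go above the knob with the closing axis across the rail.

{"fn": "arm_command", "kwargs": {
  "series": [
    [[0.45,0,0,0.03,0,0,0],[0.45,0,0,0.03,0,0,0],[0.45,0,0,0.03,0,0,0],[0.45,0.0175,0.0355,0,0,0,0.051],[0.45,0.0175,0.0355,0,0,0,0.051],[0.45,0.0175,0.0355,0,0,0,0.051],[0.45,0.0175,0.0355,0,0,0,0.051],[0.45,0.0175,0.0355,0,0,0,0.051],[0.45,0.0175,0.0355,0,0,0,0.051],[0.45,0.0175,0.0355,0,0,0,0.051],[0.45,0.0175,0.0355,0,0,0,0.051],[0.45,0.0175,0.0355,0,0,0,0.051]]
  ]
}}

```text
time: 1.3
tcp_pos: [0.373, -0.212, 0.3209]
tool_rot: [[0.664, 0.748, -0.0], [0.748, -0.664, 0.0], [0.0, -0.0, -1.0]]
contact_force: [1.1, -0.0, 0.4]
width: 0.0383
grasp_force: 0.0
```

{"fn": "arm_command", "kwargs": {
  "series": [
    [[0.45,0.0175,0.0355,0,0,0,0.051],[0.45,0.0175,0.0355,0,0,0,0.051],[0.45,0.0175,0.0355,0,0,0,0.051],[0.45,0.0175,0.0355,0,0,0,0.051],[0.45,0.0175,0.0355,0,0,0,0.051],[0.45,0.0175,0.0355,0,0,0,0.051],[0.45,0.0175,0.0355,0,0,0,0.051],[0.45,0.0175,0.0355,0,0,0,0.051],[0.45,0.0175,0.0355,0,0,0,0.051],[0.45,0,0,0,0,0,0],[0.45,0,0,0,0,0,0]]
  ]
}}

```text
time: 2.4
tcp_pos: [0.53, 0.1063, 0.3205]
tool_rot: [[0.265, 0.964, -0.002], [0.964, -0.265, -0.0], [-0.001, -0.001, -1.0]]
contact_force: [-0.1, 0.3, -0.1]
width: 0.0385
grasp_force: 0.0
```

{"fn": "arm_command", "kwargs": {
  "series": [
    [[0.45,-0.0005,0,-0.04,0,0,0],[0.45,0,0,-0.04,0,0,0],[0.45,0,0,-0.04,0,0,0],[0.45,0,0,-0.02,0,0,0],[0.45,0,0,-0.02,0,0,0],[0.45,0,0,-0.02,0,0,0],[0.45,0,0,0,0,0,0],[0.45,0,0,0,0,0,0]]
  ]
}}

```text
time: 3.2
tcp_pos: [0.5296, 0.105, 0.1417]
tool_rot: [[0.267, 0.964, -0.0], [0.964, -0.267, -0.0], [-0.0, -0.0, -1.0]]
contact_force: [0.5, 1.0, -0.2]
width: 0.0382
grasp_force: 0.0
```

Run:
```python
from h import *
im=camera("side");cv2.imwrite("pics/s1.png",cv2.resize(im[190:330,240:450],(800,533),interpolation=2)[:,:,::-1])
# arc: chord steps for pivot P, lever 0->1.5 in 12 steps of 0.125
P=np.array([.505,.0285]);a0=np.arctan2(.9629,.2698)
a=a0-np.arange(13)*.125
p=P+.08*np.c_[np.cos(a),np.sin(a)];print(p[0],p[-1]);print(np.diff(p,axis=0).round(4).tolist())
```

```text
[0.52658434 0.10553322] [0.58336706 0.01241884]
[[0.0094, -0.0033], [0.009, -0.0044], [0.0083, -0.0055], [0.0076, -0.0065], [0.0067, -0.0074], [0.0057, -0.0082], [0.0047, -0.0088], [0.0035, -0.0094], [0.0023, -0.0097], [0.0011, -0.0099], [-0.0001, -0.01], [-0.0014, -0.0099]]
```

View pics/s1.png

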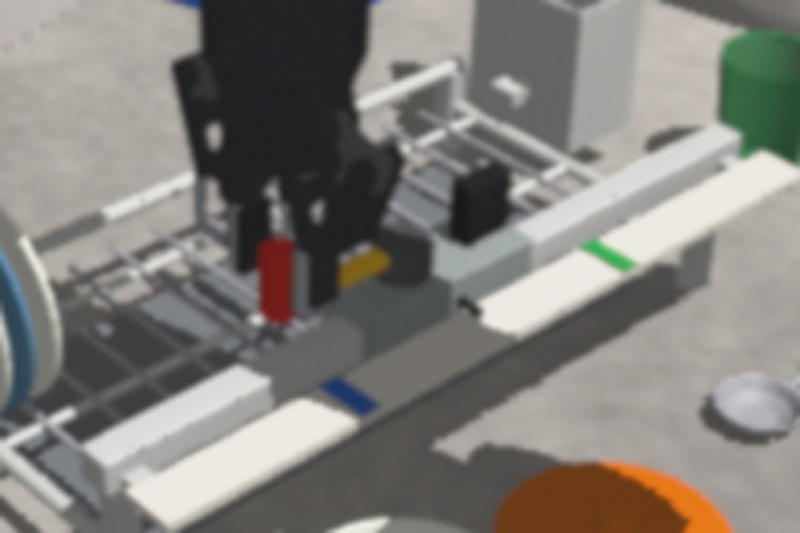

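The knob sits between the two fingers (red at (277,280), with the pads either side), so the cage is good. Now swing the lever open.

{"fn": "arm_command", "kwargs": {
  "series": [
    [[0.45,0.0094,-0.0033,0,0,0,-0.125],[0.45,0.009,-0.0044,0,0,0,-0.125],[0.45,0.0083,-0.0055,0,0,0,-0.125],[0.45,0.0076,-0.0065,0,0,0,-0.125],[0.45,0.0067,-0.0074,0,0,0,-0.125],[0.45,0.0057,-0.0082,0,0,0,-0.125],[0.45,0.0047,-0.0088,0,0,0,-0.125],[0.45,0.0035,-0.0094,0,0,0,-0.125],[0.45,0.0023,-0.0097,0,0,0,-0.125],[0.45,0.0011,-0.0099,0,0,0,-0.125],[0.45,-0.0001,-0.01,0,0,0,-0.125],[0.45,-0.0014,-0.0099,0,0,0,-0.125]]
  ]
}}

```text
time: 4.45
tcp_pos: [0.5871, 0.0126, 0.1429]
tool_rot: [[0.979, -0.202, 0.002], [-0.202, -0.979, 0.001], [0.001, -0.001, -1.0]]
contact_force: [-0.0, 2.3, 1.5]
width: 0.0388
grasp_force: 0.9
```

{"fn": "arm_command", "kwargs": {
  "series": [
    [[0.45,0,0,0,0,0,0],[0.45,0,0,0,0,0,0]]
  ]
}}

```text
time: 4.65
tcp_pos: [0.5873, 0.0126, 0.1426]
tool_rot: [[0.981, -0.195, 0.002], [-0.195, -0.981, -0.0], [0.002, -0.0, -1.0]]
contact_force: [0.9, -0.5, 0.1]
width: 0.0386
grasp_force: 0.0
```

{"fn": "arm_command", "kwargs": {
  "series": [
    [[0.45,0,0,0.04,0,0,0],[0.45,0,0,0.04,0,0,0],[0.6,-0.0098,-0.0035,0.02,0,0,0.149],[0.6,-0.0098,-0.0035,0,0,0,0.149],[0.6,-0.0098,-0.0035,0,0,0,0.149],[0.6,-0.0098,-0.0035,0,0,0,0.149],[0.6,-0.0098,-0.0035,0,0,0,0.149],[0.6,-0.0098,-0.0035,0,0,0,0.149],[0.6,-0.0098,-0.0035,0,0,0,0.149],[0.6,-0.0098,-0.0035,0,0,0,0.149],[0.6,-0.0098,-0.0035,0,0,0,0.149],[0.6,-0.0098,-0.0035,0,0,0,0.149]]
  ]
}}

```text
time: 5.85
tcp_pos: [0.4885, -0.022, 0.2421]
tool_rot: [[0.266, 0.964, 0.001], [0.964, -0.266, -0.0], [-0.0, 0.001, -1.0]]
contact_force: [-0.0, 0.2, 0.6]
width: 0.0513
grasp_force: 0.0
```

{"fn": "arm_command", "kwargs": {
  "series": [
    [[0.6,0,0,0,0,0,0],[0.6,0,0,0,0,0,0]]
  ]
}}

```text
time: 6.05
tcp_pos: [0.4891, -0.022, 0.2419]
tool_rot: [[0.278, 0.961, 0.001], [0.961, -0.278, -0.0], [0.0, 0.001, -1.0]]
contact_force: [-0.3, 0.1, 0.3]
width: 0.0511
grasp_force: 0.0
```

Run:
```python
from h import *
im=camera("side");cv2.imwrite("pics/s2.png",cv2.resize(im[170:330,230:470],(800,533),interpolation=2)[:,:,::-1])
```

```text
(no output)
```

View pics/s2.png

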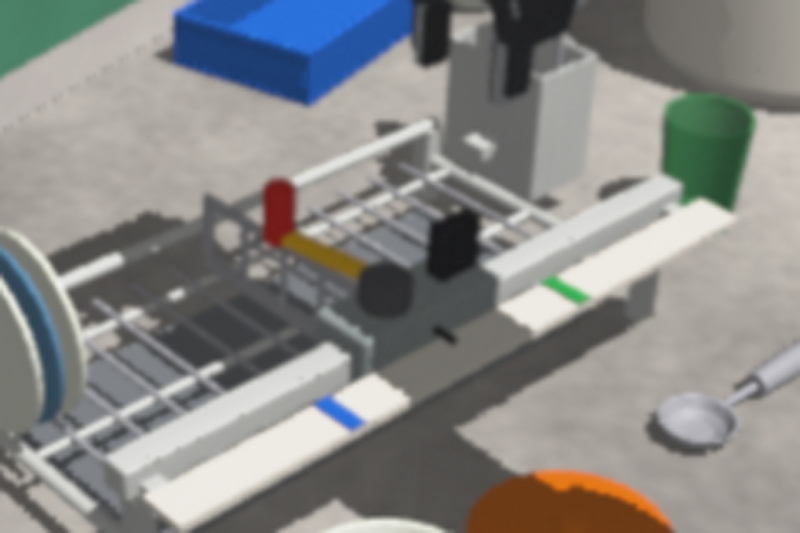

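The lever is open: the knob at (280,210) points across the rail from the hub at (385,290). The tab is at (453,240). Next I'll descend on the tab and grip it.

{"fn": "arm_command", "kwargs": {
  "series": [
    [[0.6,0,0,-0.04,0,0,0],[0.6,0,0,-0.03,0,0,0],[0.6,0,0,-0.02,0,0,0],[0.6,0,0,-0.02,0,0,0],[0.6,0,0,0,0,0,0],[0.3,0,0,0,0,0,0],[0.1,0,0,0,0,0,0],[0.1,0,0,0,0,0,0],[0.1,0,0,0,0,0,0],[0.1,0,0,0,0,0,0]]
  ]
}}

```text
time: 7.1
tcp_pos: [0.4902, -0.0225, 0.1331]
tool_rot: [[0.275, 0.961, 0.004], [0.961, -0.275, -0.001], [0.0, 0.004, -1.0]]
contact_force: [2.4, -0.5, 6.1]
width: 0.0151
grasp_force: 61.9
```

Gripped. Slide 88 mm along the rail, then measure.

{"fn": "arm_command", "kwargs": {
  "series": [
    [[0.1,0.003,0.0106,0,0,0,0],[0.1,0.003,0.0106,0,0,0,0],[0.1,0.003,0.0106,0,0,0,0],[0.1,0.003,0.0106,0,0,0,0],[0.1,0.003,0.0106,0,0,0,0],[0.1,0.003,0.0106,0,0,0,0],[0.1,0.003,0.0106,0,0,0,0],[0.1,0.003,0.0106,0,0,0,0],[0.1,0,0,0,0,0,0],[0.1,0,0,0,0,0,0]]
  ]
}}

```text
time: 8.1
tcp_pos: [0.5143, 0.0632, 0.1331]
tool_rot: [[0.275, 0.961, 0.004], [0.961, -0.275, 0.001], [0.002, 0.004, -1.0]]
contact_force: [3.7, 2.9, 5.8]
width: 0.0145
grasp_force: 62.0
```

Run:
```python
from h import *
s=camera("side");t=camera("top")
a=cv2.resize(s[250:325,290:390],(800,600),interpolation=2)
b=cv2.resize(t[245:305,235:335],(800,480),interpolation=2)
cv2.imwrite("pics/s3.png",np.hstack([cv2.resize(a,(400,300)),cv2.resize(b,(400,300))])[:,:,::-1])
cv2.imwrite("pics/s3f.png",s[:,:,::-1]);cv2.imwrite("pics/t3f.png",t[:,:,::-1])
```

```text
(no output)
```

View pics/s3.png

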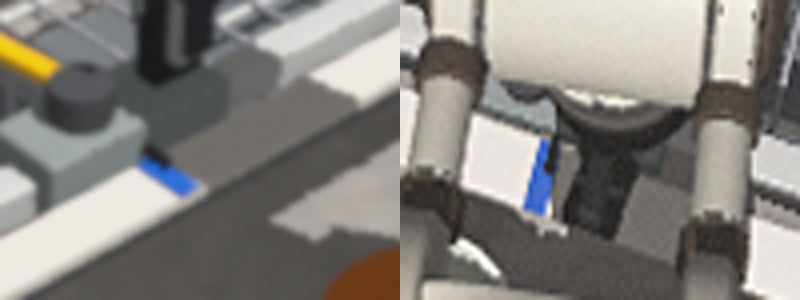

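The pointer stands at the -y edge of the blue band (right panel (551,160), left panel (157,157)). A larger crop will give the offset.

Run:
```python
from h import *
t=cv2.imread("pics/t3f.png");s=cv2.imread("pics/s3f.png")
a=cv2.resize(t[270:300,258:288],(400,400),interpolation=0);b=cv2.resize(s[275:305,315:345],(400,400),interpolation=0)
cv2.imwrite("pics/z3.png",np.hstack([a,b]))
o=np.array([.4862,.1117]);uy=np.array([.2698,.9629]);ux=np.array([uy[1],-uy[0]])
for n,im in(("top",t),("side",s)):
    h=cv2.cvtColor(im,cv2.COLOR_BGR2HSV);x0,y0,w=(258,270,30) if n=="top" else (315,275,30)
    for c,lo,hi,z in(("blue",(105,130,60),(130,255,255),.1015),("dark",(0,0,0),(179,255,50),.106)):
        m=cv2.inRange(h,np.array(lo),np.array(hi))[y0:y0+w,x0:x0+w];ys,xs=np.nonzero(m)
        r=[( (p:=onz(n,x+x0,y+y0,z)[:2]-o)@ux-.14,p@uy) for x,y in zip(xs,ys)];r=np.array(r)
        for lo_ in np.arange(-.160,-.124,.004):
            k=r[(r[:,0]>=lo_)&(r[:,0]<lo_+.004)]
            if len(k): print(n,c,round(lo_,3),len(k),(k[:,1].min()*1e3).round(1),(k[:,1].max()*1e3).round(1))
```

```text
top blue -0.156 3 -5.9 2.6
top blue -0.152 9 -5.3 3.2
top blue -0.148 9 -6.0 2.4
top blue -0.144 11 -7.4 3.1
top blue -0.14 10 -6.2 2.9
top blue -0.136 5 -3.0 2.2
top blue -0.132 5 -1.7 2.8
top blue -0.128 4 -0.5 2.7
top dark -0.156 7 -42.7 -19.3
top dark -0.152 14 -42.1 -18.1
top dark -0.148 12 -40.9 -16.9
top dark -0.144 14 -39.7 -18.3
top dark -0.14 9 -38.5 -19.0
top dark -0.136 2 -4.8 -2.8
top dark -0.132 9 -36.1 -3.6
top dark -0.128 6 -34.9 -3.0
side blue -0.156 7 -1.3 5.4
side blue -0.152 7 -3.9 4.1
side blue -0.148 9 -4.6 5.5
side blue -0.144 8 -3.8 4.3
side blue -0.14 7 -2.5 5.7
side blue -0.136 7 -3.1 4.4
side blue -0.132 7 -2.4 5.8
side blue -0.128 4 -1.6 3.2
side dark -0.136 2 -1.7 -0.3
side dark -0.132 3 -2.3 0.5
side dark -0.128 2 -3.0 -1.6
```

View pics/z3.png

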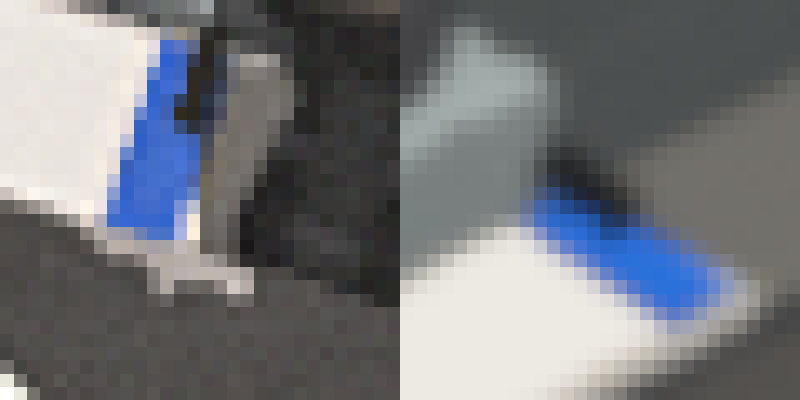

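The pointer is about 2–3 mm short in both views. I'll nudge it 2.7 mm, dwell, then release and lift.

{"fn": "arm_command", "kwargs": {
  "series": [
    [[0.1,0.0007,0.0026,0,0,0,0],[0.1,0,0,0,0,0,0],[0.1,0,0,0,0,0,0],[0.1,0,0,0,0,0,0],[0.6,0,0,0,0,0,0],[0.6,0,0,0,0,0,0],[0.6,0,0,0,0,0,0],[0.6,0,0,0,0,0,0],[0.6,0,0,0.03,0,0,0],[0.6,0,0,0.04,0,0,0],[0.6,0,0,0.04,0,0,0],[0.6,0,0,0,0,0,0]]
  ]
}}

```text
time: 9.4
tcp_pos: [0.5166, 0.065, 0.2479]
tool_rot: [[0.275, 0.961, 0.012], [0.961, -0.275, -0.001], [0.002, 0.011, -1.0]]
contact_force: [-0.5, 0.0, 0.1]
width: 0.0511
grasp_force: 0.0
```

Run:
```python
from h import *
t=camera("top");s=camera("side")
cv2.imwrite("pics/t4f.png",t[:,:,::-1]);cv2.imwrite("pics/s4f.png",s[:,:,::-1])
o=np.array([.4862,.1117]);uy=np.array([.2698,.9629]);ux=np.array([uy[1],-uy[0]])
h=cv2.cvtColor(s,cv2.COLOR_RGB2HSV)
for c,lo,hi,z in(("blue",(105,130,60),(130,255,255),.1015),("dark",(0,0,0),(179,255,60),.106),("red",(0,180,60),(6,255,255),.15),("yellow",(18,150,60),(32,255,255),.139)):
    m=cv2.inRange(h,np.array(lo),np.array(hi));
    x0,x1,y0,y1=(315,345,275,305) if z<.12 else (230,345,200,300)
    ys,xs=np.nonzero(m[y0:y1,x0:x1]);p=onz("side",xs.mean()+x0,ys.mean()+y0,z)
    print(c,len(xs),xs.mean()+x0,ys.mean()+y0,p.round(4),(p[:2]-o)@ux-.14,(p[:2]-o)@uy)
```

```text
blue 55 331.3636363636364 293.3454545454546 [0.4853 0.1131 0.1015] -0.1411999844558511 0.001113700466444077
dark 12 328.0833333333333 288.3333333333333 [0.4951 0.1088 0.106 ] -0.13063279555003315 -0.00036558488778193647
red 139 276.53237410071944 249.0 [0.6091 0.1097 0.15  ] -0.02113305867512491 0.031227735943283423
yellow 156 291.0448717948718 262.87820512820514 [0.5697 0.1188 0.139 ] -0.061530076983871015 0.02940713013665512
```

The pointer is within about 1.5 mm of the band's middle. The lever is at about 1.43 rad, with the knob near (0.609,0.109), so I'll move over it.

{"fn": "arm_command", "kwargs": {
  "series": [
    [[0.42,0.0092,0.0043,0,0,0,-0.143],[0.42,0.0092,0.0043,0,0,0,-0.143],[0.42,0.0092,0.0043,0,0,0,-0.143],[0.42,0.0092,0.0043,0,0,0,-0.143],[0.42,0.0092,0.0043,0,0,0,-0.143],[0.42,0.0092,0.0043,0,0,0,-0.143],[0.42,0.0092,0.0043,0,0,0,-0.143],[0.42,0.0092,0.0043,0,0,0,-0.143],[0.42,0.0092,0.0043,0,0,0,-0.143],[0.42,0.0092,0.0043,0,0,0,-0.143],[0.42,0,0,0,0,0,0],[0.42,0,0,0,0,0,0]]
  ]
}}

```text
time: 10.7
tcp_pos: [0.6043, 0.1082, 0.2395]
tool_rot: [[0.991, -0.134, -0.003], [-0.134, -0.991, -0.0], [-0.003, 0.001, -1.0]]
contact_force: [0.7, -0.1, 0.1]
width: 0.0357
grasp_force: 0.0
```

Run:
```python
from h import *
P=np.array([.530,.1185]);a0=np.arctan2(.9629,.2698)
a=a0-np.linspace(1.43,0,13)
p=P+.08*np.c_[np.cos(a),np.sin(a)];print(p[0],p[-1]);print(np.diff(p,axis=0).round(4).tolist(),1.43/12)
```

```text
[0.6092999  0.10793944] [0.55158434 0.19553322]
[[0.0007, 0.0095], [-0.0004, 0.0095], [-0.0016, 0.0094], [-0.0027, 0.0091], [-0.0037, 0.0088], [-0.0048, 0.0083], [-0.0057, 0.0076], [-0.0066, 0.0069], [-0.0073, 0.0061], [-0.008, 0.0052], [-0.0086, 0.0042], [-0.009, 0.0031]] 0.11916666666666666
```

{"fn": "arm_command", "kwargs": {
  "series": [
    [[0.42,0.0045,0.0005,-0.03,0,0,0],[0.42,0,0,-0.03,0,0,0],[0.42,0,0,-0.02,0,0,0],[0.42,0,0,-0.018,0,0,0],[0.42,0,0,0,0,0,0],[0.42,0,0,0,0,0,0]]
  ]
}}

```text
time: 11.3
tcp_pos: [0.6093, 0.1086, 0.1433]
tool_rot: [[0.991, -0.136, -0.001], [-0.136, -0.991, -0.0], [-0.001, 0.0, -1.0]]
contact_force: [0.1, -0.0, -0.1]
width: 0.036
grasp_force: 0.0
```

{"fn": "arm_command", "kwargs": {
  "series": [
    [[0.42,0.0007,0.0095,0,0,0,0.119],[0.42,-0.0004,0.0095,0,0,0,0.119],[0.42,-0.0016,0.0094,0,0,0,0.119],[0.42,-0.0027,0.0091,0,0,0,0.119],[0.42,-0.0037,0.0088,0,0,0,0.119],[0.42,-0.0048,0.0083,0,0,0,0.119],[0.42,-0.0057,0.0076,0,0,0,0.119],[0.42,-0.0066,0.0069,0,0,0,0.119],[0.42,-0.0073,0.0061,0,0,0,0.119],[0.42,-0.008,0.0052,0,0,0,0.119],[0.42,-0.0086,0.0042,0,0,0,0.119],[0.42,-0.009,0.0031,0,0,0,0.119]]
  ]
}}

```text
time: 12.5
tcp_pos: [0.5535, 0.1963, 0.1453]
tool_rot: [[0.272, 0.962, 0.005], [0.962, -0.272, -0.0], [0.001, 0.005, -1.0]]
contact_force: [2.7, -1.5, -2.4]
width: 0.0355
grasp_force: 1.6
```

{"fn": "arm_command", "kwargs": {
  "series": [
    [[0.42,-0.001,0,0,0,0,0],[0.42,0,0,0,0,0,0],[0.2,0,0,0,0,0,0],[0.2,0,0,0,0,0,0],[0.2,0,0,0,0,0,0],[0.2,0,0,0,0,0,0]]
  ]
}}

```text
time: 13.1
tcp_pos: [0.5531, 0.1965, 0.1451]
tool_rot: [[0.278, 0.96, 0.005], [0.961, -0.278, 0.001], [0.002, 0.004, -1.0]]
contact_force: [4.4, 1.3, 5.4]
width: 0.0182
grasp_force: 52.0
```

{"fn": "arm_command", "kwargs": {
  "series": [
    [[0.2,-0.0015,0.0005,0,0,0,0],[0.2,0,0,0,0,0,0],[0.45,0,0,0,0,0,0],[0.45,0,0,0,0,0,0],[0.45,0,0,0,0,0,0],[0.45,0,0,0.03,0,0,0],[0.45,0,0,0.04,0,0,0],[0.45,0,0,0.04,0,0,0],[0.45,-0.03,-0.03,0.04,0,0,0],[0.45,-0.03,-0.03,0.03,0,0,0],[0.45,-0.03,-0.03,0,0,0,0],[0.45,0,0,0,0,0,0]]
  ]
}}

```text
time: 14.3
tcp_pos: [0.4623, 0.1104, 0.3166]
tool_rot: [[0.28, 0.96, -0.001], [0.96, -0.28, -0.001], [-0.001, -0.001, -1.0]]
contact_force: [0.7, 0.7, -1.0]
width: 0.0387
grasp_force: 0.0
```

Run:
```python
from h import *
s=camera("side");t=camera("top");cv2.imwrite("pics/t5f.png",t[:,:,::-1])
a=cv2.resize(s[230:320,260:380],(800,600),interpolation=2)
cv2.imwrite("pics/s5.png",a[:,:,::-1])
o=np.array([.4862,.1117]);uy=np.array([.2698,.9629]);ux=np.array([uy[1],-uy[0]])
h=cv2.cvtColor(s,cv2.COLOR_RGB2HSV)
for c,lo,hi,z in(("blue",(105,130,60),(130,255,255),.1015),("dark",(0,0,0),(179,255,60),.106),("red",(0,180,60),(6,255,255),.15),("yellow",(18,150,60),(32,255,255),.139)):
    m=cv2.inRange(h,np.array(lo),np.array(hi));
    x0,x1,y0,y1=(315,345,275,305) if z<.12 else (230,345,200,310)
    ys,xs=np.nonzero(m[y0:y1,x0:x1]);p=onz("side",xs.mean()+x0,ys.mean()+y0,z)
    print(c,len(xs),p.round(4),(p[:2]-o)@ux-.14,(p[:2]-o)@uy)
```

```text
blue 43 [0.4853 0.114  0.1015] -0.14147075901274028 0.001970798721349922
dark 31 [0.5091 0.1026 0.106 ] -0.11549023603691332 -0.0025324608825885503
red 216 [0.5504 0.1975 0.15  ] -0.1013479894417435 0.09992598186008148
yellow 205 [0.5367 0.1637 0.139 ] -0.10541551096929275 0.06365935361814809
```

View pics/s5.png

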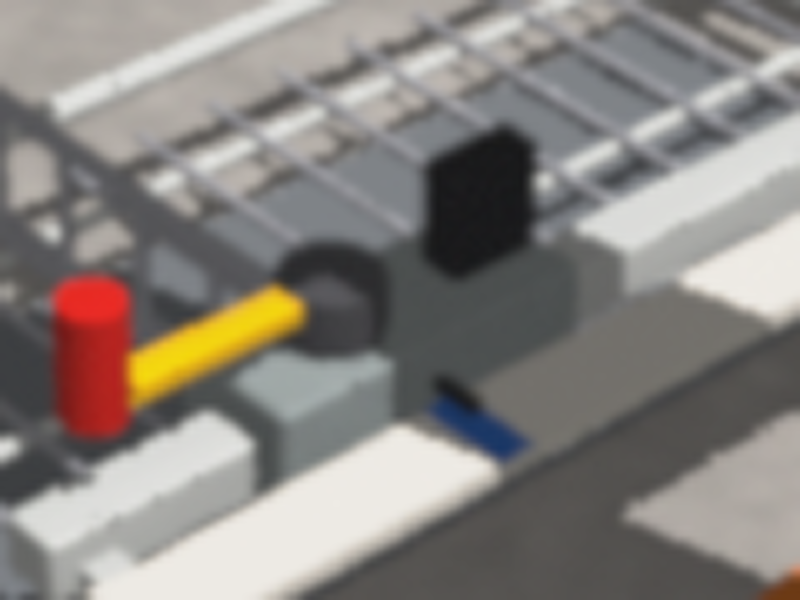

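The lever is in line with the rail: the knob is at rack (-0.101, +0.100 from blue), where a locked lever would put it. The pointer (460,395) lies over the blue band (480,425). The arm is clear, so I'm handing in.

```bash
python3 -c "
from plant import *
print(job_done())"
```

```text
the job is handed in; nothing more can be done
None
```

The job is handed in after about 14 s of robot time: the stop's pointer is on the blue mark (within about 2 mm by camera), the lever is locked in line with the rail, and the gripper is clear; no verdict was returned.

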